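# Seat the ball vise in its ring

## Robot

A 6-joint arm with a two-finger parallel gripper is mounted at the origin on the work surface. World frame = base frame: x ahead of the robot, y to its left, z up, the work surface at z = 0. Lengths are in mm, angles in rad, forces in N, time in s.
With the tool pointing down it reaches from about 275 to 1000 mm from the base axis. Payload 8.4 kg.
Tool frame: the origin (TCP) lies between the finger pads; the fingertips stand 22 mm ahead of it and the grasp point (between the pads) lies 3 mm ahead of it (r.nose_length is the z of the fingertips in the tool frame, in mm); z points along the fingers, y is the line along which they close (so a half turn about z gives the same grasp; the last joint's range is limited). The gripper opens to 85 mm and grips with 20 to 120 N. Pads are 22 mm wide; open, the fingers measure 114 mm over their backs; the gripper's body (76 mm by 85 mm) begins 54 mm behind the grasp point. The pads swing forward as they close: fully open they stand 13 mm farther back than shut.
Start: joints at [-1.169, 0.353, 1.633, -0, 1.155, -0.002], TCP at [245.571, -574.737, 253.281] pointing down, gripper open.
Joint ranges: [-2.63, 2.63], [-0.92, 2.1], [0.06, 2.66], [-1.3, 4.44], [0, 2.69], [-3.02, 3.02]. Speed limits (rad/s): [2.22, 2.22, 2.79, 3.14, 3.14, 3.14].

## Interface

Orientations are given as [roll, pitch, yaw] about the fixed x, y, z axes, in that order (R = Rz(yaw) Ry(pitch) Rx(roll)).
In Python, from rig import r gives the robot as it stands.
- The arm moves only by the shell command python3 steer.py 'ROWS' [FORCE]. ROWS is a JSON list of rows, 1 to 5 of them, each an object with the fields rot (a list: a rotation vector rx, ry, rz in rad), d (a list: dx, dy, dz in mm), aperture (the opening from 0.0 (shut) to 1.0 (fully open)); a field left out counts as zero (the opening has to be given); each row shifts and turns the commanded pose from where the row before left it, along the tool's axes as they then stand; what a row does not reach is not made up. A row lasts 1/12 s, in which the tool goes at most 41.7 mm and 0.125 rad, less where a joint would pass 70% of its speed; a pose out of reach is approached as far as the arm can. The fingers move at their own pace and stop on an object; FORCE is the grip in N (left out, the last holds). Time passes only in rows, so rows that do not move let the fingers close. It prints the time, the measured TCP pose, the force, the opening and the grip force at its end. Input that does not fit is refused with a message, and nothing moves.
- r.sense(): the state, without advancing time (a new reading comes with each control period).
- r.grab_frame(name): name is "scene" or "top" or "wrist"; returns the picture (420x560x3 uint8, red, green, blue); there is no depth.
- r.camera_params(name): a dict with "fx", "fy", "cx", "cy" (pixels), "rvec" (rotation vector, rad) and "tvec" (3), from world to camera coordinates, as OpenCV has them. Camera axes: x right, y down, z forward; pixel columns grow to the right and rows downward; lengths in mm; the calibration is good to about 2 mm. A picture is of the moment at which its call begins: read the wrist's pose just before it. camera_params takes no time and is no camera call; for the wrist camera it gives the pose at the moment of the call.
- r.sign_off(): hands the job in; it is judged then, once.
The state is a dict: "clock": time; "qpos": joint angles; "qvel": joint speeds; "joint_efforts": joint torques, N m; "eef_pos": TCP position; "tcp_rot": TCP orientation; "contact_force": force on the tool from outside, world axes, zero at the start; "wrist_torque": the same for the moment, N m; "opening": opening from 0.0 (shut) to 1.0 (fully open); "grasp_force": force on a finger pad.
Only numpy, scipy, OpenCV 4.12 (cv2) and the standard library are available. Lean on these libraries where they do the work, as an engineer would, in place of code of your own. Each camera call takes 0.05 s, during which the arm holds its last target. There are 200 camera calls.

## Task

Slide the ball vise across the bench plate, without lifting it off the plate, into the round ring seat in the middle of the plate, and leave it settled in the seat with its flat jaws on top and level. Go gently: do not let it tip over on its side or leave the plate, and leave the connecting rod and the hammer where they lie.

Things in the scene. Friction and masses are not known exactly. Their poses are not given: they have to be found in the camera images.
- vise: plain steel ball vise, loose, 0.7 to 1 kg, nothing protruding: underside a ball of radius 40 mm; straight round collar 80 mm across, 40 to 70 mm above the lowest point; darker round jaws 76 mm across, flat top at 88 mm with a thin black slot. Too wide to grip well: push it. Origin: lowest point of the ball; z up through the jaws. Starts upright on the plate, to one side of the seat
- vise_center (a point): centre of the vise's ball, 40 mm above its origin, 48 mm below its flat top. Weighted low, the vise rights itself on the flat plate but leans forward and rolls as it is pushed; in the seat friction can hold it tilted about this point, and a sideways nudge on the leaning side of its jaws levels it; let go it stays, or rights itself further
- plate: flat bare metal plate fixed to the bench, 190 mm (x) by 400 mm (y), 20 mm thick; origin at the centre of its underside, z up; the seat is at its middle, its long axis is y. It is oiled: steel slides on it at a friction of about 0.12, and pushed by its collar the vise leans forward some 0.2 to 0.5 rad
- seat (a point): centre of the ring seat, at the level of the plate's top: a hole 57 mm wide right through the plate, with a flush dark band around it. Once the ball has settled in it, the ball's centre is 28 mm above this point (40 mm while it stands on the plate) and the flat top of the level vise 76 mm above it
- rod: bystander: forged steel connecting rod about 120 mm long, 40 mm wide, 16 mm thick, lying loose on the plate on the side of the seat away from the vise; origin under its middle, x along it
- hammer: bystander: hammer with a 260 mm wooden handle lying loose on the bench beyond the plate; origin under the middle of its length, x along it towards the head. Beside it, also beyond the plate, stands a fixed rust-brown die block 90 mm high

How it is judged:
By the outcome, as a careful person would: the job done as asked, in the order asked, and still so for the second after the job is handed in, with the robot touching nothing.
It also fails if it takes over 69 s, if anything falls off the work surface, if the arm or the gripper's body presses on something with over 40 N, if the wrist force passes 120 N, or if a joint passes its speed limit or range.

## Working session

There is one attempt and no reset: what is moved stays moved. The work goes in short steps, Python scripts to look and compute and a shell command to move; the robot and the scene stay as the last step left them, time stands still between calls to the robot, and variables do not carry over. Pictures are saved under pics/ and viewed, at most 10 in all, crops included, and the job is handed in when it is done.

```bash
ls; mkdir -p pics
python3 - <<'E'
from rig import r
import cv2
a=r.grab_frame("scene");b=r.grab_frame("top")
cv2.imwrite("pics/s0.png",a[...,::-1]);cv2.imwrite("pics/t0.png",b[...,::-1])
s=r.sense();print(s["clock"],s["eef_pos"],s["tcp_rot"],s["contact_force"],r.nose_length)
print(r.camera_params("top"),r.camera_params("scene"))
E
```

```text
pics
rig.py
steer.py
0.1 [ 245.41623972 -574.39269377  252.66348222] [-3.14039375e+00 -2.74847696e-06  4.03795880e-01] [-0.2884933  -0.09872128 -0.3659209 ] 22.0
{'fx': 479.4697327802117, 'fy': 479.4697327802117, 'cx': 278.48146068565563, 'cy': 208.4444772711195, 'rvec': array([ 2.15166734, -2.10939225,  0.19715172]), 'tvec': array([  0.88473314, 649.57411649, 826.21178419])} {'fx': 421.50034900044056, 'fy': 421.50034900044056, 'cx': 283.20123454163735, 'cy': 212.68952361888324, 'rvec': array([ 2.17587402,  0.89100349, -0.39724681]), 'tvec': array([-465.62881587, -246.68311941, 1144.94156124])}
```

View pics/s0.png

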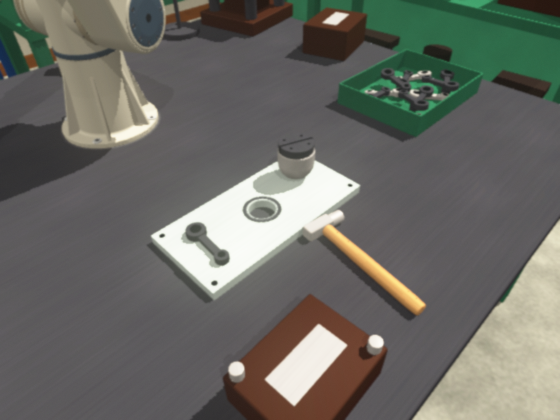

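View pics/t0.png

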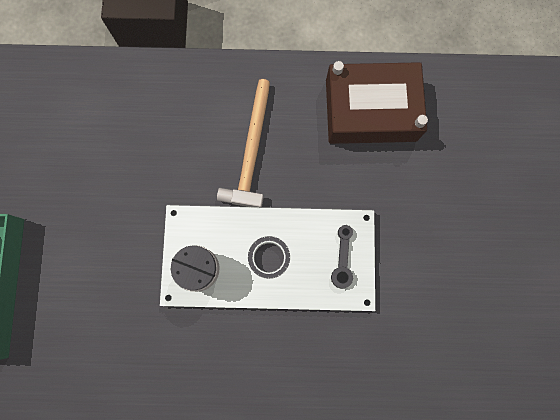

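The top view shows the vise jaws at about (194,268), the seat at (269,257), the rod at (343,257) and the hammer head at (240,197), just off the plate. In the scene view the jaws are at (296,147) and the seat at (263,209).

```bash
cat > h.py <<'E'
import numpy as np, cv2
def P(c):
    R=cv2.Rodrigues(np.array(c["rvec"]))[0]; t=np.array(c["tvec"]); K=np.array([[c["fx"],0,c["cx"]],[0,c["fy"],c["cy"]],[0,0,1]])
    return K,R,t
def onz(c,uv,z):
    K,R,t=P(c); d=R.T@np.linalg.inv(K)@[uv[0],uv[1],1]; o=-R.T@t
    return o+d*(z-o[2])/d[2]
def tri(c1,u1,c2,u2):
    M=[K@np.c_[R,t] for K,R,t in map(P,(c1,c2))]
    X=cv2.triangulatePoints(M[0],M[1],np.array(u1,float).reshape(2,1),np.array(u2,float).reshape(2,1))
    return (X[:3]/X[3]).ravel()
def proj(c,X):
    K,R,t=P(c); return cv2.projectPoints(np.array(X,float).reshape(-1,1,3),cv2.Rodrigues(R)[0],t,K,None)[0].reshape(-1,2)
E
python3 - <<'E'
from h import *
from rig import r
a=cv2.imread("pics/s0.png");b=cv2.imread("pics/t0.png")
cv2.imwrite("pics/c0.png",np.hstack([cv2.resize(a[125:235,225:335],(400,400),interpolation=cv2.INTER_CUBIC),cv2.resize(b[210:310,165:265],(400,400),interpolation=cv2.INTER_CUBIC)]))
ct=r.camera_params("top");cs=r.camera_params("scene")
for p in [(166,206),(375,211),(376,310),(160,305),(269,257),(345,232),(342,278)]: print(p,onz(ct,p,20).round(1))
print("seat",tri(ct,(269,257),cs,(263,209)))
g=cv2.cvtColor(b,cv2.COLOR_BGR2GRAY)
m=((g<95)).astype(np.uint8); m[:, :166]=0;m[:240]=0;m[295:]=0;m[:,222:]=0
n,l,st,ce=cv2.connectedComponentsWithStats(m);print(st,ce)
print(-P(ct)[1].T@P(ct)[2],-P(cs)[1].T@P(cs)[2])
E
```

```text
(166, 206) [656.6 230.   20. ]
(375, 211) [ 655.1 -172.4   20. ]
(376, 310) [ 468.4 -171.1   20. ]
(160, 305) [469.9 229.8  20. ]
(269, 257) [562.7  29.7  20. ]
(345, 232) [ 613.2 -114.3   20. ]
(342, 278) [ 526.1 -108.2   20. ]
seat [563.84966063  31.00706632  17.65669883]
[[     0      0    560    420 233890]
 [   171    246     48     45   1304]
 [   181    257      1      2      2]
 [   178    258      1      1      1]
 [   178    265      1      1      1]
 [   176    269      1      1      1]
 [   201    290      1      1      1]] [[279.97520629 209.17288469]
 [194.71165644 267.91180982]
 [181.         257.5       ]
 [178.         258.        ]
 [178.         265.        ]
 [176.         269.        ]
 [201.         290.        ]]
[492.2809985   17.46798169 928.40051488] [1042.43252609 -386.82452584  593.51086679]
```

View pics/c0.png

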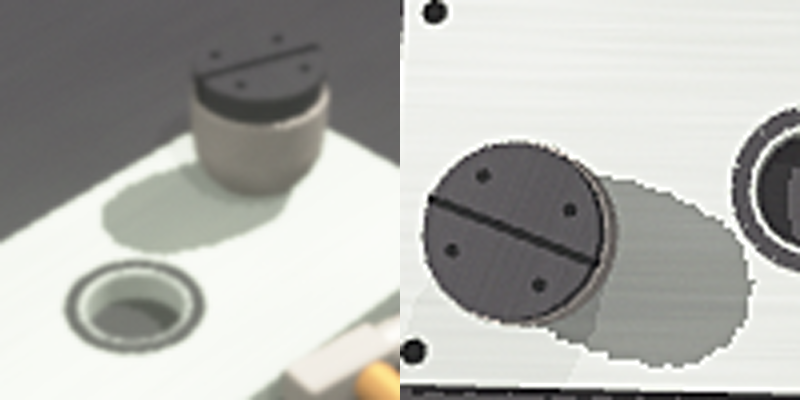

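The crop shows the jaws' top face centred at (193.3,268.1) in the top view and (296.5,145) in the scene view. The vise is upright.

```bash
python3 - <<'E'
from h import *
from rig import r
ct=r.camera_params("top");cs=r.camera_params("scene")
print(tri(ct,(193.3,268.1),cs,(296.5,144.8)),onz(ct,(193.3,268.1),108))
print("hammer",onz(ct,(240,197),25),onz(ct,(225,195),25),"die",onz(ct,(330,140),90))
print(r.sense()["qpos"])
E
cat >> h.py <<'E'
from scipy.spatial.transform import Rotation as Ro
def delta(s,pos,roll,pitch,yaw,tilt=0):
    R=Ro.from_euler('xyz',s["tcp_rot"]); T=Ro.from_euler('xyz',[roll,pitch,yaw])*Ro.from_rotvec([0,tilt,0])
    print("t",round(s["clock"],2),"pos",np.round(s["eef_pos"],1),"move tool",R.inv().apply(np.array(pos)-s["eef_pos"]).round(1),"rot",(R.inv()*T).as_rotvec().round(3),"F",np.round(s["contact_force"],1),"op",round(s["opening"],2))
E
python3 steer.py '[{"rot":[0, 0, -0.12], "d":[30, -18, 0], "aperture":0.53}, {"rot":[0, 0, -0.12], "d":[30, -18, 0], "aperture":0.53}, {"rot":[0, 0, -0.12], "d":[30, -18, 0], "aperture":0.53}, {"rot":[0, 0, -0.12], "d":[30, -18, 0], "aperture":0.53}, {"rot":[0, 0, -0.12], "d":[30, -18, 0], "aperture":0.53}]' 20
python3 steer.py '[{"rot":[0, 0, -0.12], "d":[36, -6, 0], "aperture":0.53}, {"rot":[0, 0, -0.12], "d":[36, -6, 0], "aperture":0.53}, {"rot":[0, 0, -0.12], "d":[36, -6, 0], "aperture":0.53}, {"rot":[0, 0, -0.12], "d":[36, -6, 0], "aperture":0.53}, {"rot":[0, 0, -0.12], "d":[36, -6, 0], "aperture":0.53}]'
python3 -c "
from h import *
from rig import r
delta(r.sense(),(510,265,200),3.1416,0,1.789,-0.4)"
```

```text
clock: 0.52
eef_pos: [311.2, -413.5, 252.9]
tcp_rot: [-3.141, -0.0, 1.01]
contact_force: [1.0, 0.4, 0.9]
opening: 0.53
grasp_force: 0.0
clock: 0.93
eef_pos: [339.8, -235.9, 253.1]
tcp_rot: [3.141, -0.0, 1.61]
contact_force: [1.5, -0.2, -0.8]
opening: 0.527
grasp_force: 0.0
t 0.93 pos [ 339.8 -235.9  253.1] move tool [493.8 189.6  53.2] rot [-0.036 -0.399 -0.177] F [ 1.5 -0.2 -0.8] op 0.53
```

```bash
python3 steer.py '[{"d":[36, 14, 0], "aperture":0.53}, {"d":[36, 14, 0], "aperture":0.53}, {"d":[36, 14, 0], "aperture":0.53}, {"d":[36, 14, 0], "aperture":0.53}, {"d":[36, 14, 0], "aperture":0.53}]'
python3 steer.py '[{"d":[36, 14, 0], "aperture":0.53}, {"d":[36, 14, 0], "aperture":0.53}, {"d":[36, 14, 0], "aperture":0.53}, {"d":[36, 14, 0], "aperture":0.53}, {"d":[36, 14, 0], "aperture":0.53}]' 
python3 steer.py '[{"rot":[0, 0, -0.09], "d":[33, 13, 0], "aperture":0.53}, {"rot":[0, 0, -0.09], "d":[33, 13, 0], "aperture":0.53}, {"d":[33, 13, 0], "aperture":0.53}, {"d":[33, 13, 0], "aperture":0.53}]' 
python3 steer.py '[{"rot":[0, -0.1, 0], "aperture":0.53}, {"rot":[0, -0.1, 0], "aperture":0.53}, {"rot":[0, -0.1, 0], "aperture":0.53}, {"rot":[0, -0.1, 0], "aperture":0.53}, {"aperture":0.53}]'|tail -1
python3 -c "
from h import *
from rig import r
delta(r.sense(),(510,265,76),3.1416,0,1.789,-0.4)"
```

```text
clock: 1.35
eef_pos: [403.6, -53.5, 253.4]
tcp_rot: [3.141, 0.0, 1.604]
contact_force: [0.6, -0.2, -0.0]
opening: 0.531
grasp_force: 0.0
clock: 1.77
eef_pos: [467.6, 129.0, 253.2]
tcp_rot: [-3.141, 0.0, 1.604]
contact_force: [0.9, 0.4, 1.6]
opening: 0.53
grasp_force: 0.0
clock: 2.1
eef_pos: [499.7, 266.4, 252.9]
tcp_rot: [-3.141, 0.0, 1.784]
contact_force: [-0.3, -0.5, 0.4]
opening: 0.532
grasp_force: 0.0
grasp_force: 0.0
t 2.52 pos [498.9 266.4 251.8] move tool [ 65.9  10.9 163. ] rot [-0.003  0.005 -0.001] F [-0.5  0.5  0. ] op 0.53
```

```bash
python3 steer.py '[{"d":[13, 2, 32], "aperture":0.53}, {"d":[13, 2, 32], "aperture":0.53}, {"d":[13, 2, 32], "aperture":0.53}, {"d":[13, 2, 32], "aperture":0.53}, {"d":[13, 3, 33], "aperture":0.53}]'|tail -1
python3 - <<'E'
from h import *
from rig import r
delta(r.sense(),(534.5-.216*-55,157+.976*55,76),3.1416,0,1.789,-0.4)
delta(r.sense(),(534.5-.216*60,157+.976*60,76),3.1416,0,1.789,-0.4)
a=r.grab_frame("scene");b=r.grab_frame("top")
cv2.imwrite("pics/c1.png",np.hstack([cv2.resize(a[85:235,215:365],(400,400),interpolation=cv2.INTER_CUBIC),cv2.resize(b[190:330,110:250],(400,400),interpolation=cv2.INTER_CUBIC)])[...,::-1])
E
```

```text
grasp_force: 0.0
t 2.93 pos [511.1 263.9  78.4] move tool [-53.9  23.3  25.2] rot [-0.002 -0.003 -0.006] F [0.2 0.8 0.2] op 0.53
t 2.93 pos [511.1 263.9  78.4] move tool [-44.7   0.   21.3] rot [-0.002 -0.003 -0.006] F [0.2 0.8 0.2] op 0.53
```

View pics/c1.png

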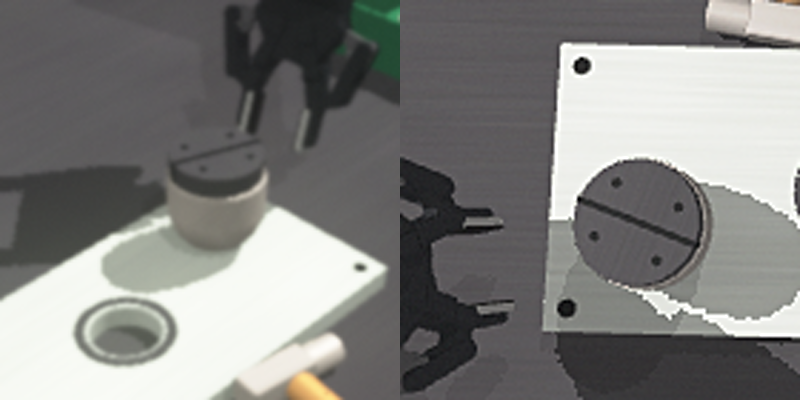

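The scene is unchanged: both fingertips (crop (500,222) and (510,308)) stand behind the vise, clear of it.

```bash
python3 - <<'E'
from h import *
from rig import r
ct=r.camera_params("top")
for p in [(500,222),(510,308)]:
  q=(110+(p[0]-400)/2.857,190+p[1]/2.857);print(onz(ct,q,60))
s=r.sense();R=Ro.from_euler('xyz',s["tcp_rot"])
for y in(-22.5,22.5):print(s["eef_pos"]+R.apply([-11,y,20]))
E
python3 steer.py '[{"d":[-9, 0, 4], "aperture":0.53}, {"d":[-9, 0, 4], "aperture":0.53}, {"d":[-9, 0, 4], "aperture":0.53}, {"d":[-9, 0, 5], "aperture":0.53}, {"d":[-4, 0, 2], "aperture":0.53}]'
```

```text
[536.00741686 251.46088578  60.        ]
[483.02324865 241.61484077  60.        ]
[490.2045355  239.33600477  61.00867263]
[534.19968903 248.78508216  60.63263744]
clock: 3.45
eef_pos: [521.3, 219.4, 79.3]
tcp_rot: [3.14, 0.399, 1.782]
contact_force: [-0.6, 0.2, -0.7]
opening: 0.529
grasp_force: 0.0
```

```bash
python3 steer.py '[{"d":[-1.6, 0, 4], "aperture":0.53}, {"d":[-2.8, 0, 1.2], "aperture":0.53}, {"d":[-2.8, 0, 1.2], "aperture":0.53}, {"d":[-2.8, 0, 1.2], "aperture":0.53}, {"d":[-2.8, 0, 1.2], "aperture":0.53}]' | sed -n '2p;4p'
python3 steer.py '[{"d":[-2.8, 0, 1.2], "aperture":0.53}, {"d":[-2.8, 0, 1.2], "aperture":0.53}, {"d":[-2.8, 0, 1.2], "aperture":0.53}, {"d":[-2.8, 0, 1.2], "aperture":0.53}, {"d":[-2.8, 0, 1.2], "aperture":0.53}]' | sed -n '2p;4p'
python3 steer.py '[{"d":[-2.8, 0, 1.2], "aperture":0.53}, {"d":[-2.8, 0, 1.2], "aperture":0.53}, {"d":[-2.8, 0, 1.2], "aperture":0.53}, {"d":[-2.8, 0, 1.2], "aperture":0.53}, {"d":[-2.8, 0, 1.2], "aperture":0.53}]' | sed -n '2p;4p'
python3 - <<'E'
from h import *
from rig import r
s=r.sense();u=np.array([.216,-.976])
print("vise centre est",s["eef_pos"][:2]+51*u,"left",np.dot(np.array([562.7,29.5])-s["eef_pos"][:2],u)-51)
a=r.grab_frame("scene");b=r.grab_frame("top")
cv2.imwrite("pics/c2.png",np.hstack([cv2.resize(a[85:235,215:365],(400,400),interpolation=cv2.INTER_CUBIC),cv2.resize(b[190:330,150:290],(400,400),interpolation=cv2.INTER_CUBIC)])[...,::-1])
E
```

```text
eef_pos: [523.9, 206.2, 74.6]
contact_force: [0.3, 0.7, -0.2]
eef_pos: [527.0, 191.0, 74.6]
contact_force: [0.4, 0.3, 0.5]
eef_pos: [530.2, 176.0, 74.5]
contact_force: [0.0, 0.9, 0.0]
vise centre est [541.26507109 126.24905503] left 99.01785435886873
```

View pics/c2.png

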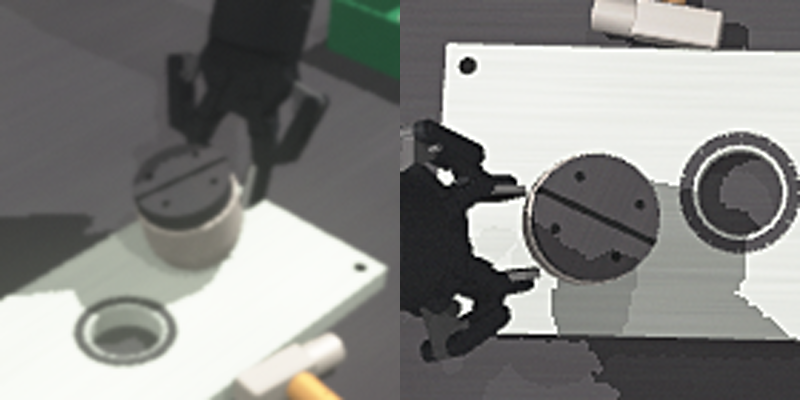

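The vise is cradled between the fingers, leaning forward slightly and moving on the line to the seat (crop jaws (595,218), seat (740,192)).

```bash
python3 steer.py '[{"d":[-2.8, 0, 1.2], "aperture":0.53}, {"d":[-2.8, 0, 1.2], "aperture":0.53}, {"d":[-2.8, 0, 1.2], "aperture":0.53}, {"d":[-2.8, 0, 1.2], "aperture":0.53}, {"d":[-2.8, 0, 1.2], "aperture":0.53}]' | sed -n '2p;4p'
python3 steer.py '[{"d":[-2.8, 0, 1.2], "aperture":0.53}, {"d":[-2.8, 0, 1.2], "aperture":0.53}, {"d":[-2.8, 0, 1.2], "aperture":0.53}, {"d":[-2.8, 0, 1.2], "aperture":0.53}, {"d":[-2.8, 0, 1.2], "aperture":0.53}]' | sed -n '2p;4p'
python3 steer.py '[{"d":[-2.8, 0, 1.2], "aperture":0.53}, {"d":[-2.8, 0, 1.2], "aperture":0.53}, {"d":[-2.8, 0, 1.2], "aperture":0.53}, {"d":[-2.8, 0, 1.2], "aperture":0.53}, {"d":[-2.8, 0, 1.2], "aperture":0.53}]' | sed -n '2p;4p'
python3 steer.py '[{"d":[-2.3, 0, 1], "aperture":0.53}, {"d":[-2.3, 0, 1], "aperture":0.53}, {"d":[-2.3, 0, 1], "aperture":0.53}, {"d":[-2.3, 0, 1], "aperture":0.53}, {"d":[-1.8, 0, 0.8], "aperture":0.53}]' | sed -n '2p;4p'
python3 - <<'E'
from h import *
from rig import r
s=r.sense();u=np.array([.216,-.976])
print("vise centre est",s["eef_pos"][:2]+51*u,"left",np.dot(np.array([562.7,29.5])-s["eef_pos"][:2],u)-51)
a=r.grab_frame("scene");b=r.grab_frame("top")
cv2.imwrite("pics/c3.png",np.hstack([cv2.resize(a[100:250,205:355],(400,400),interpolation=cv2.INTER_CUBIC),cv2.resize(b[190:330,190:330],(400,400),interpolation=cv2.INTER_CUBIC)])[...,::-1])
E
```

```text
eef_pos: [533.5, 161.2, 74.4]
contact_force: [-0.6, 1.1, 0.3]
eef_pos: [536.7, 146.2, 74.4]
contact_force: [-1.4, 1.0, -0.8]
eef_pos: [539.9, 131.3, 74.2]
contact_force: [-0.5, 1.0, 0.8]
eef_pos: [542.4, 119.7, 74.1]
contact_force: [-0.8, 1.5, 0.5]
vise centre est [553.43649544  69.91009732] left 41.40200396851604
```

View pics/c3.png

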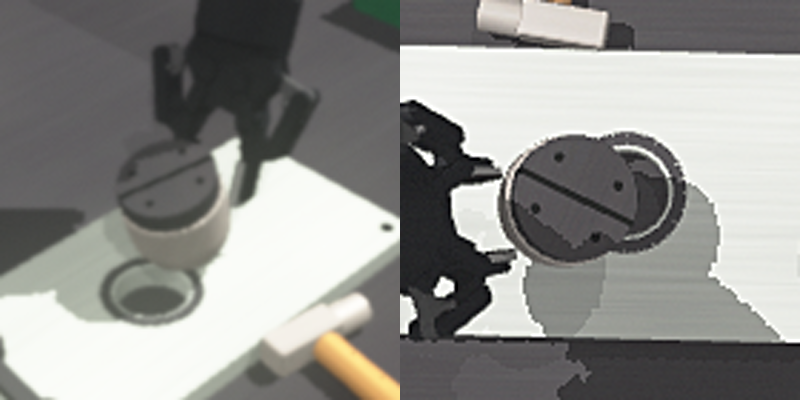

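The vise is at the seat's edge, leaning forward slightly. I'll push slower now.

```bash
for i in 1; do python3 steer.py '[{"d":[-1.8, 0, 0.8], "aperture":0.53}, {"d":[-1.8, 0, 0.8], "aperture":0.53}, {"d":[-1.8, 0, 0.8], "aperture":0.53}, {"d":[-1.4, 0, 0.6], "aperture":0.53}, {"d":[-1.4, 0, 0.6], "aperture":0.53}]' | sed -n '2p;4p'; done
python3 steer.py '[{"d":[-1.4, 0, 0.6], "aperture":0.53}, {"d":[-1.4, 0, 0.6], "aperture":0.53}, {"d":[-1.4, 0, 0.6], "aperture":0.53}, {"d":[-1.4, 0, 0.6], "aperture":0.53}, {"d":[-1.4, 0, 0.6], "aperture":0.53}]' | sed -n '2p;4p'
python3 steer.py '[{"d":[-1.4, 0, 0.6], "aperture":0.53}, {"d":[-1.4, 0, 0.6], "aperture":0.53}, {"d":[-1.4, 0, 0.6], "aperture":0.53}, {"d":[-1.4, 0, 0.6], "aperture":0.53}, {"d":[-1.4, 0, 0.6], "aperture":0.53}]' | sed -n '2p;4p'
python3 steer.py '[{"d":[-1.4, 0, 0.6], "aperture":0.53}, {"d":[-1.4, 0, 0.6], "aperture":0.53}, {"d":[-1.4, 0, 0.6], "aperture":0.53}, {"aperture":0.53}, {"aperture":0.53}]' | sed -n '2p;4p'
python3 - <<'E'
from h import *
from rig import r
s=r.sense();u=np.array([.216,-.976])
print("vise centre est",s["eef_pos"][:2]+51*u,"left",np.dot(np.array([562.7,29.5])-s["eef_pos"][:2],u)-51)
a=r.grab_frame("scene");b=r.grab_frame("top")
cv2.imwrite("pics/c4.png",np.hstack([cv2.resize(a[120:270,185:335],(400,400),interpolation=cv2.INTER_CUBIC),cv2.resize(b[190:330,200:340],(400,400),interpolation=cv2.INTER_CUBIC)])[...,::-1])
E
```

```text
eef_pos: [544.3, 111.0, 74.0]
contact_force: [-0.8, 1.0, -0.8]
eef_pos: [545.9, 103.5, 73.9]
contact_force: [-0.5, 0.9, 0.8]
eef_pos: [547.5, 96.1, 73.9]
contact_force: [0.2, 0.4, 0.0]
eef_pos: [548.5, 91.7, 73.9]
contact_force: [0.1, 0.2, -1.1]
vise centre est [559.46895497  41.96162308] left 12.821281855020956
```

View pics/c4.png

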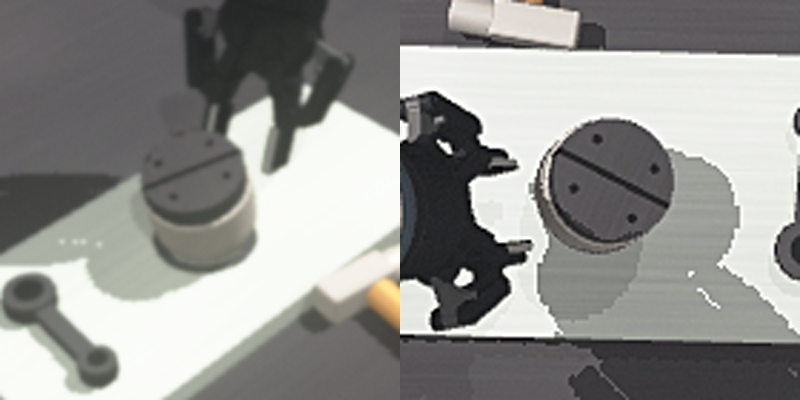

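The vise has dropped into the seat and is clear of the fingers. It leans up and to the right in the top view: the jaws are at crop (612,178), against the seat at (597,191). I'll measure the tilt.

```bash
cat > tilt.py <<'E'
from h import *
from rig import r
from scipy.optimize import minimize
S=np.array([562.7,29.5,20.])
ph=np.linspace(0,2*np.pi,60,endpoint=False)
def hull(c,tx,ty,C,k):
    Rv=Ro.from_rotvec([-ty,tx,0]).as_matrix()   # (tx,ty)= lean direction vector, rad
    pts=np.vstack([[38*np.cos(ph),38*np.sin(ph),0*ph+h] for h in (30,48)][0:0]+[np.array([38*np.cos(ph),38*np.sin(ph),0*ph+h]).T for h in (31,48)])
    return cv2.convexHull(proj(c,pts@Rv.T+C).astype(np.float32))
def run(save=None):
    im=r.grab_frame("top"); c=r.camera_params("top")
    g=cv2.cvtColor(im,cv2.COLOR_RGB2GRAY)
    m=(g<100).astype(np.uint8); q=proj(c,S+[0,0,76])[0]
    k=np.zeros_like(m);cv2.circle(k,(int(q[0]),int(q[1])),40,1,-1);m&=k
    m=cv2.morphologyEx(m,cv2.MORPH_OPEN,np.ones((5,5),np.uint8))
    n,l,st,ce=cv2.connectedComponentsWithStats(m)
    i=l[int(q[1]),int(q[0])]; m=(l==i).astype(np.uint8)
    m=cv2.resize(m*255,None,fx=4,fy=4,interpolation=cv2.INTER_LINEAR)>127
    def cost(p,full=False):
        h=hull(c,p[0],p[1],S+[0,0,28],0)
        R=np.zeros(m.shape,np.uint8);cv2.fillConvexPoly(R,np.round((h+.5)*4).astype(np.int32),1)
        return np.sum((R>0)^m)/16
    b=min(((cost((x,y)),x,y) for x in np.arange(-.6,.61,.1) for y in np.arange(-.6,.61,.1)))
    o=minimize(cost,b[1:],method="Nelder-Mead",options=dict(initial_simplex=[b[1:],(b[1]+.08,b[2]),(b[1],b[2]+.08)]))
    print("lean xy",o.x.round(3),"mag",np.linalg.norm(o.x).round(3),"cost px",o.fun,"mask",m.sum()/16,"level cost",cost((0,0)))
    if save: 
        a=r.grab_frame("scene")
        cv2.imwrite(save,np.hstack([cv2.resize(a[120:270,185:335],(400,400),interpolation=cv2.INTER_CUBIC),cv2.resize(im[190:330,200:340],(400,400),interpolation=cv2.INTER_CUBIC)])[...,::-1])
    return o.x
if __name__=="__main__":
    import sys; run(*sys.argv[1:]); s=r.sense(); print(s["clock"],s["eef_pos"],s["tcp_rot"])
E
python3 tilt.py
```

```text
lean xy [ 0.052 -0.199] mag 0.205 cost px 79.3125 mask 1475.75 level cost 422.4375
8.3833 [548.49682187  91.91093877  73.91404402] [3.14149479 0.39993828 1.78375415]
```

```bash
python3 steer.py '[{"d":[0, 0, -15], "aperture":0.53}, {"d":[0, 0, -35], "aperture":0.53}, {"d":[0, 0, -40], "aperture":0.53}, {"d":[0, 0, -40], "aperture":0.3}, {"d":[0, 0, -30], "aperture":0}]' | sed -n '2p;4p'
python3 steer.py '[{"rot":[0, 0.12, 0], "aperture":0}, {"rot":[0, 0.12, 0], "aperture":0}, {"rot":[0, 0.12, 0], "aperture":0}, {"rot":[0, 0.12, 0], "aperture":0}, {"rot":[0, 0.12, 0], "aperture":0}]' | sed -n '2p;4p'
python3 steer.py '[{"rot":[0, 0.1, 0], "aperture":0}, {"rot":[0, 0.1, 0], "aperture":0}, {"aperture":0}]' | sed -n '2p;5p'
python3 - <<'E'
from h import *
from rig import r
import tilt
u=np.array([.22,-.976,0])
delta(r.sense(),tilt.S+u*100+[0,0,180],3.1416,0,1.789,.4)
delta(r.sense(),tilt.S+u*85+[0,0,84],3.1416,0,1.789,.4)
tilt.run()
E
```

```text
eef_pos: [535.4, 154.0, 224.2]
contact_force: [1.5, -0.4, -0.6]
eef_pos: [536.1, 153.2, 222.8]
contact_force: [-0.7, 0.4, -1.4]
eef_pos: [535.4, 150.8, 220.5]
opening: -0.002
t 9.47 pos [535.4 150.8 220.5] move tool [-214.3    2.6  -69.6] rot [ 0.002 -0.005 -0.008] F [-0.7  0.  -0.9] op -0.0
t 9.47 pos [535.4 150.8 220.5] move tool [-238.3    2.6   24.6] rot [ 0.002 -0.005 -0.008] F [-0.7  0.  -0.9] op -0.0
lean xy [ 0.388 -0.016] mag 0.389 cost px 233511.375 mask 235008.5 level cost 233701.4375
```

```bash
python3 steer.py '[{"d":[-36, 0, -11], "aperture":0}, {"d":[-36, 0, -11], "aperture":0}, {"d":[-36, 0, -12], "aperture":0}, {"d":[-36, 1, -12], "aperture":0}, {"d":[-36, 1, -12], "aperture":0}]' | sed -n '2p;4p'
python3 steer.py '[{"d":[-34, 0, -12], "aperture":0}, {"aperture":0}]' | sed -n '2p;4p'
python3 - <<'E'
from h import *
from rig import r
import tilt
u=np.array([.22,-.976,0])
delta(r.sense(),tilt.S+u*85+[0,0,84],3.1416,0,1.789,.4)
tilt.run("pics/c5.png")
E
```

```text
eef_pos: [577.3, -32.0, 204.7]
contact_force: [1.5, 0.3, 0.5]
eef_pos: [586.3, -71.0, 201.9]
contact_force: [-1.5, 0.4, 0.5]
t 10.1 pos [586.3 -71.  201.9] move tool [-20.8  -1.1  97.4] rot [ 0.003  0.006 -0.007] F [-1.5  0.4  0.5] op -0.0
lean xy [ 0.056 -0.203] mag 0.211 cost px 69.375 mask 1487.75 level cost 416.4375
```

View pics/c5.png

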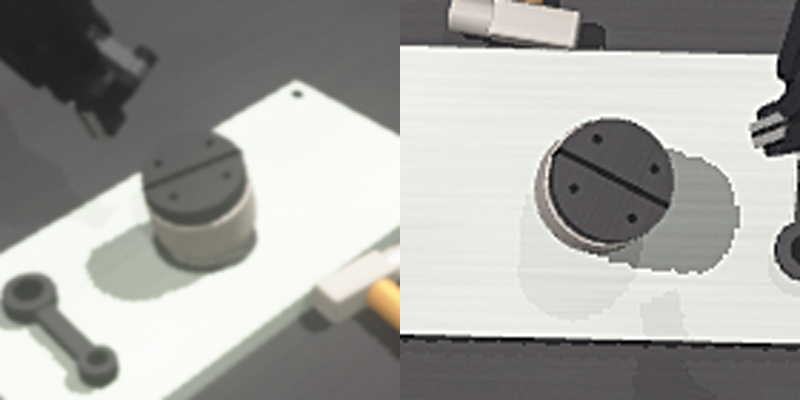

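The vise sits in the seat, leaning about 0.2 rad toward −y. The gripper is on that side and clear of it.

```bash
python3 steer.py '[{"d":[-5, 0, 24], "aperture":0}, {"d":[-5, -1, 24], "aperture":0}, {"d":[-5, 0, 24], "aperture":0}, {"d":[-5, 0, 24], "aperture":0}, {"aperture":0}]' | sed -n '2p;4p'
python3 steer.py '[{"d":[2.8, 0, 1.2], "aperture":0}, {"d":[2.8, 0, 1.2], "aperture":0}, {"d":[2.8, 0, 1.2], "aperture":0}, {"d":[2.8, 0, 1.2], "aperture":0}, {"d":[1.8, 0, 0.8], "aperture":0}]' | sed -n '2p;4p'
python3 steer.py '[{"d":[1.8, 0, 0.8], "aperture":0}, {"d":[1.8, 0, 0.8], "aperture":0}, {"d":[1.4, 0, 0.6], "aperture":0}, {"d":[1.4, 0, 0.6], "aperture":0}, {"d":[1, 0, 0.4], "aperture":0}]' | sed -n '2p;4p'
python3 - <<'E'
from h import *
from rig import r
import tilt
u=np.array([.22,-.976,0]);s=r.sense()
print("dist",np.dot(s["eef_pos"]-tilt.S,u),"lat",np.dot(s["eef_pos"]-tilt.S,[.976,.22,0]))
tilt.run()
E
```

```text
eef_pos: [576.5, -44.7, 102.6]
contact_force: [-1.7, 0.8, 0.1]
eef_pos: [577.2, -33.7, 107.3]
contact_force: [0.9, -0.2, -0.7]
eef_pos: [574.9, -26.0, 106.0]
contact_force: [-0.6, 0.1, -0.2]
dist 56.88897250392299 lat -0.2862376489615581
lean xy [ 0.055 -0.201] mag 0.208 cost px 105.8125 mask 1450.75 level cost 379.4375
```

Run:
```python
from h import *
from rig import r
import tilt
s=r.sense();u=np.array([.22,-.976,0])
print(s["eef_pos"],s["tcp_rot"],s["qpos"])
R=Ro.from_euler('xyz',s["tcp_rot"])
for x in(-11,11):
  p=s["eef_pos"]+R.apply([x,0,22]);print("tip",p,"dist",np.dot(p-tilt.S,u))
tilt.run("pics/c6.png")
```

```text
[574.87617889 -25.87599276 106.01640615] [-3.14140004 -0.40013515  1.78374159] [-0.24369269  0.54669474  1.76845339  0.41474331  1.05006379 -0.70571622]
tip [575.20196976 -27.40277618  81.46925168] dist 58.2875429009265
tip [570.91976905  -7.59826028  90.03919373] dist 38.01625122249147
lean xy [ 0.055 -0.201] mag 0.208 cost px 104.8125 mask 1451.75 level cost 380.4375
```

View pics/c6.png

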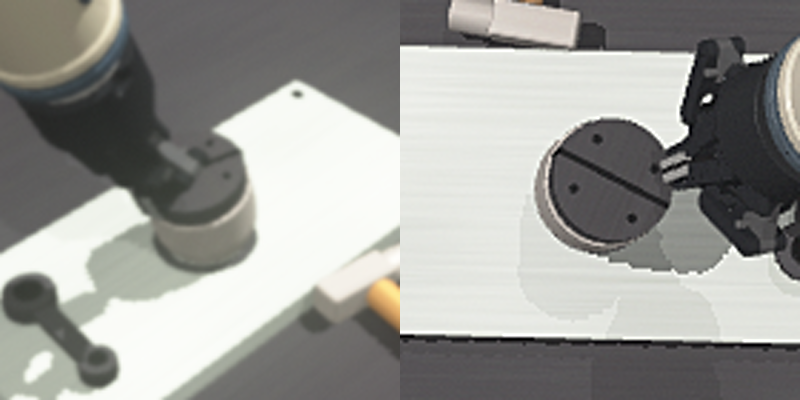

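The fingertip rides just above the leaning rim (its front corner is at z 90, the rim at about 87). I'll back off, go lower, and push again.

```bash
python3 steer.py '[{"d":[-8, 0, -3.4], "aperture":0}, {"d":[-8, 0, -3.4], "aperture":0}, {"d":[-2.4, 0, 5], "aperture":0}, {"d":[-2.4, 0, 5], "aperture":0}, {"aperture":0}]' | sed -n '2p;4p'
python3 - <<'E'
from h import *
from rig import r
import tilt
u=np.array([.22,-.976,0]);s=r.sense()
print("dist",np.dot(s["eef_pos"]-tilt.S,u),"lat",np.dot(s["eef_pos"]-tilt.S,[.976,.22,0]),s["eef_pos"])
tilt.run()
E
```

```text
eef_pos: [578.1, -43.8, 93.6]
contact_force: [-1.2, 0.2, -0.8]
dist 74.95307834137859 lat -1.1445087394918865 [578.05764764 -43.83442199  93.57650255]
lean xy [ 0.045 -0.195] mag 0.2 cost px 66.1875 mask 1490.75 level cost 419.4375
```

```bash
python3 steer.py '[{"d":[2.8, 0, -0.6], "aperture":0}, {"d":[1.8, 0, 0.8], "aperture":0}, {"d":[1.4, 0, 0.6], "aperture":0}, {"d":[1.4, 0, 0.6], "aperture":0}, {"d":[1.4, 0, 0.6], "aperture":0}]' | sed -n '2p;4p'
python3 steer.py '[{"d":[1.4, 0, 0.6], "aperture":0}, {"d":[1, 0, 0.4], "aperture":0}, {"d":[1, 0, 0.4], "aperture":0}, {"d":[1, 0, 0.4], "aperture":0}, {"aperture":0}]' | sed -n '2p;4p'
python3 - <<'E'
from h import *
from rig import r
import tilt
u=np.array([.22,-.976,0]);s=r.sense()
print("dist",np.dot(s["eef_pos"]-tilt.S,u),"lat",np.dot(s["eef_pos"]-tilt.S,[.976,.22,0]),s["eef_pos"])
tilt.run()
E
```

```text
eef_pos: [576.9, -34.6, 96.8]
contact_force: [0.4, -0.2, -0.4]
eef_pos: [575.9, -30.1, 96.7]
contact_force: [1.1, -0.4, 0.4]
dist 61.07422343487849 lat -0.2789083468911233 [575.85127896 -30.11162097  96.65454359]
lean xy [ 0.043 -0.143] mag 0.149 cost px 58.5625 mask 1498.75 level cost 312.3125
```

It's moving: the lean has gone from 0.20 to 0.15. I'll continue.

```bash
python3 steer.py '[{"d":[1, 0, 0.4], "aperture":0}, {"d":[1, 0, 0.4], "aperture":0}, {"d":[1, 0, 0.4], "aperture":0}, {"d":[0.6, 0, 0.2], "aperture":0}, {"aperture":0}]' | sed -n '2p;4p'
python3 tilt.py
python3 steer.py '[{"d":[0.6, 0, 0.2], "aperture":0}, {"d":[0.6, 0, 0.2], "aperture":0}, {"aperture":0}]' | sed -n '2p;4p'
python3 tilt.py
```

```text
eef_pos: [575.1, -26.4, 96.8]
contact_force: [-0.5, -0.1, -0.3]
lean xy [ 0.022 -0.063] mag 0.067 cost px 52.0 mask 1495.75 level cost 145.1875
13.4167 [575.06900571 -26.42528974  96.79047946] [ 3.14157401 -0.40005262  1.78387417]
eef_pos: [574.8, -25.2, 96.9]
contact_force: [0.6, -1.6, 0.5]
lean xy [ 0.021 -0.045] mag 0.05 cost px 61.375 mask 1487.75 level cost 104.4375
13.7167 [574.77924718 -25.23526267  96.85936482] [-3.14154653 -0.40004086  1.78378316]
```

```bash
python3 steer.py '[{"d":[0.6, 0, 0.2], "aperture":0}, {"d":[0.6, 0, 0.2], "aperture":0}, {"d":[0.6, 0, 0.2], "aperture":0}, {"aperture":0}]' | sed -n '2p;4p'
python3 tilt.py
python3 steer.py '[{"d":[-2, 0, -0.8], "aperture":0}, {"d":[-8, 0, -3], "aperture":0}, {"d":[-20, 0, -8], "aperture":0}, {"d":[-20, 0, -8], "aperture":0}, {"d":[-10, 0, -30], "aperture":0}]' | sed -n '2p;4p'
python3 steer.py '[{"d":[-10, 0, -35], "aperture":0}, {"d":[-10, 0, -35], "aperture":0}, {"aperture":0}]' | sed -n '2p;4p'
cat > chk.py <<'E'
# both cameras: slot ends / jaw disc; fit lean and small seat offset jointly from top + scene masks
from tilt import *
ms=[]
for n in ("top","scene"):
    im=r.grab_frame(n); c=r.camera_params(n); g=cv2.cvtColor(im,cv2.COLOR_RGB2GRAY)
    q=proj(c,S+[0,0,72])[0]; m=(g<(100 if n=="top" else 105)).astype(np.uint8)
    k=np.zeros_like(m);cv2.circle(k,(int(q[0]),int(q[1])),32 if n=="top" else 28,1,-1);m&=k
    m=cv2.morphologyEx(m,cv2.MORPH_OPEN,np.ones((3,3),np.uint8))
    l=cv2.connectedComponentsWithStats(m)[1]; m=(l==l[int(q[1]),int(q[0])]).astype(np.uint8)
    ms.append((c,cv2.resize(m*255,None,fx=4,fy=4)>127))
    cv2.imwrite("pics/%s_chk.png"%n,im[...,::-1]); print(n,m.sum())
def cost(p,w=(1,1)):
    t=0
    for wi,(c,m) in zip(w,ms):
        if not wi: continue
        R=np.zeros(m.shape,np.uint8);cv2.fillConvexPoly(R,np.round((hull(c,p[0],p[1],S+[p[2] if len(p)>2 else 0,p[3] if len(p)>2 else 0,28],0)+.5)*4).astype(np.int32),1)
        t+=wi*np.sum((R>0)^m)/16
    return t
for w in ((1,0),(0,1)):
    o=minimize(cost,(0,0),args=(w,),method="Nelder-Mead",options=dict(initial_simplex=[(0,0),(.1,0),(0,.1)]));print(w,o.x.round(3),o.fun)
o=minimize(cost,(0,0,0,0),method="Nelder-Mead",options=dict(initial_simplex=np.vstack([np.zeros(4),np.diag([.1,.1,3,3])])));print("joint",o.x.round(3),o.fun)
c,m=ms[1]; mm=np.argwhere(m).mean(0)[::-1]/4; hh=hull(c,0,0,S+[0,0,28],0); M=cv2.moments(hh); print("scene centroid",mm,"level",M["m10"]/M["m00"],M["m01"]/M["m00"])
E
python3 chk.py
```

```text
eef_pos: [574.4, -23.3, 97.0]
contact_force: [1.0, -1.5, 0.4]
lean xy [0.003 0.007] mag 0.008 cost px 61.25 mask 1490.75 level cost 66.8125
14.1 [574.39489201 -23.32090658  97.02717767] [-3.14159019 -0.40009775  1.78385419]
eef_pos: [587.9, -97.0, 116.1]
contact_force: [0.4, 0.3, -0.4]
eef_pos: [603.4, -146.2, 181.4]
contact_force: [1.3, -0.9, 0.2]
top 1477
scene 124
(1, 0) [0.004 0.013] 59.875
(0, 1) [-0.604  0.309] 232.9375
joint [ -0.352   0.601  13.23  -19.53 ] 479.125
scene centroid [257.07411616 180.45593434] level 259.5399539785387 182.67482981112465
```

Run:
```python
from tilt import *
out=[]
for n,x0,y0,w in (("scene",212,135,95),("top",215,205,105)):
    im=cv2.imread("pics/%s_chk.png"%n);c=r.camera_params(n);k=400/w
    z=cv2.resize(im[y0:y0+w,x0:x0+w],(400,400),interpolation=cv2.INTER_CUBIC);z2=z.copy()
    for h in (76,58): 
        q=(proj(c,np.c_[38*np.cos(ph),38*np.sin(ph),0*ph+h]+S)-[x0-.5,y0-.5])*k
        cv2.polylines(z2,[q.round().astype(np.int32)],True,(0,0,255) if h==76 else (0,160,0),1)
    q=(proj(c,np.c_[28.5*np.cos(ph),28.5*np.sin(ph),0*ph]*1.3+S)-[x0-.5,y0-.5])*k
    out.append(z2)
f=cv2.imread("pics/top_chk.png")[150:355,120:420]
o=np.hstack(out);f=cv2.resize(f,(292,200));s=cv2.resize(cv2.imread("pics/scene_chk.png")[90:310,130:430],(292,200))
cv2.imwrite("pics/final.png",np.vstack([o,np.hstack([f,s,np.zeros((200,216,3),np.uint8)])]))
```

```text
(no output)
```

View pics/final.png

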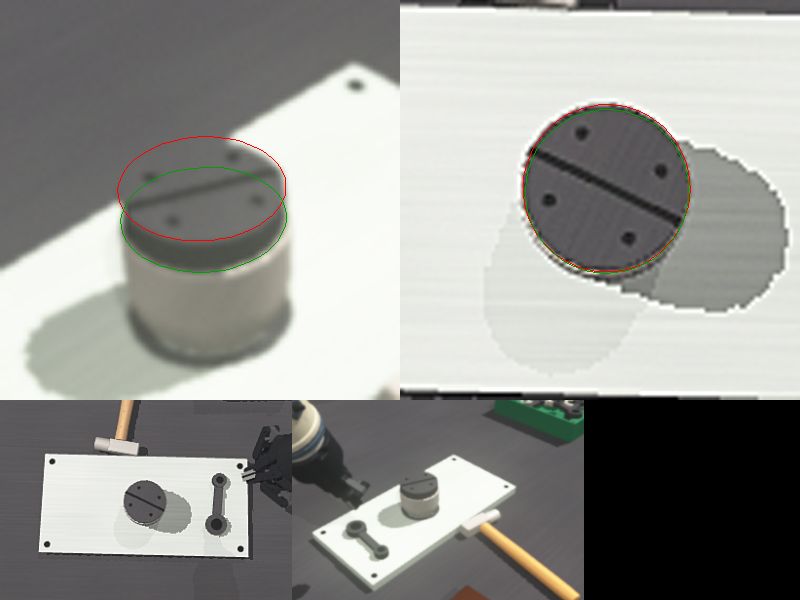

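The jaws match the predicted outline of a level, seated vise in both views. The rod at (217,505) and hammer at (115,445) are undisturbed, and the gripper is clear.

```bash
python3 -c "
from rig import r
print(r.sign_off())"
```

```text
the job is handed in; nothing more can be done
None
```

The vise was slid along the plate into the ring seat and nudged level to within about 0.02 rad by the top camera, the rod and hammer were not touched, and the job was handed in at about 15 s; no verdict was returned.

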